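Roll the cradle's thumbwheel until the jaw meets the gauge line

ROBOT

A 6-joint arm with a two-finger parallel gripper is mounted at the origin on the work surface. World frame = base frame: x ahead of the robot, y to its left, z up, the work surface at z = 0. Lengths are in m, angles in degrees, forces in N, time in s.
With the tool pointing down it reaches from about 0.4 to 0.825 m from the base axis. Payload 7 kg.
Tool frame: the origin (TCP) lies on the centre line of the jaws, within the pads' length; the fingertips stand 19 mm ahead of it and the grasp point (between the pads) is the TCP; z points along the fingers, y is the line along which they close (so a half turn about z gives the same grasp; the last joint's range is limited). The gripper opens to 88 mm and grips with 3 to 60 N. Pads are 19 mm wide; open, the fingers measure 130 mm over their backs; the gripper's body (78 mm by 193 mm) begins 47 mm behind the grasp point.
Start: joints at [93.684, 20.546, 0.682, 0, -70.136, -16.507], TCP at [0.15, 0.658, 0.211] pointing down, gripper open.
Joint ranges: [-176.03, 176.03], [-82.01, 121.73], [-58.28, 71.71], [-173.87, 95.51], [-174.79, -0.11], [-173.66, 173.66]. Speed limits (degrees/s): [136.94, 136.94, 172.46, 180, 180, 180].

INTERFACE

Orientations are given as [roll, pitch, yaw] about the fixed x, y, z axes, in that order (R = Rz(yaw) Ry(pitch) Rx(roll)).
In Python, from plant import * gives the robot as it stands. The module is installed in compiled form; this text tells all that it offers.
- The arm moves only by the tool play_rows, never from a script. Its argument "deltas" is a list of rows, each a list of 6 numbers: the shift along the world's x, y, z scaled (see below), then the turn, a rotation vector about the world's x, y, z scaled (see below). A call has 1 to 10 rows; each row shifts and turns the commanded pose from where the row before left it; what a row does not reach is not made up. The controller multiplies each number of a shift by 800 mm and each number of a turn by 180 degrees. A row lasts 1/10 s, in which the tool goes at most 50 mm and 8.59 degrees, less where a joint would pass 70% of its speed; a pose out of reach is approached as far as the arm can. A call with a number of a shift or a turn outside -1 to 1 is refused whole. A call with a gripper value outside its range is refused whole. "gripper" is the gripper command: -1 is shut, 1 is fully open, values between are in proportion, set as the call begins (left out, the last holds). The fingers move at their own pace and stop on an object; the grip force is fixed at half the most. Time passes only in rows, so rows that do not move let the fingers close. It gives the time, the measured TCP pose, the force, the opening and the grip force at its end, in the units of the state.
- get_obs(): the state, without advancing time (a new reading comes with each control period).
- snapshot(name): name is "scene" or "top"; returns (picture, depth): 400x640x3 uint8, blue, green, red; 400x640 float32, m along the optical axis (not along the pixel's ray), 0 where there is no reading.
- camera_model(name): a dict with "fx", "fy", "cx", "cy" (pixels), "world_to_cam" (4x4, takes a point from world to camera coordinates). Camera axes: x right, y down, z forward; pixel columns grow to the right and rows downward; lengths in m; the calibration is good to about 2 mm. A picture is of the moment at which its call begins. camera_model takes no time and is no camera call.
- close_job(): hands the job in; it is judged then, once.
The state is a dict: "clock": time; "joint_pos": joint angles; "qvel": joint speeds; "tau": joint torques, N m; "tool_pos": TCP position; "orientation": TCP orientation; "force": force on the tool from outside, world axes, zero at the start; "moment": the same for the moment, N m; "opening": finger opening in m; "gripper_force": force on a finger pad.
Only numpy, scipy, OpenCV 4.12 (cv2) and the standard library are available. Lean on these libraries where they do the work, as an engineer would, in place of code of your own. Each camera call takes 0.05 s, during which the arm holds its last target. There are 200 camera calls.

TASK

On the timber cradle, press a fingertip on top of the knurled thumbwheel and roll it, stroke after stroke, so that the sliding jaw closes towards the dark timber piece until the line on the jaw's pointer lies level with the line on the gauge clip; then take the finger off. Press gently, move the jaw only by its wheel without touching the jaw itself or the timber, and never let the jaw reach the timber. Everything else in the cradle and on the bench is left where it is: nothing is gripped or lifted.

Things in the scene. Friction and masses are not known exactly. Their poses are not given: they have to be found in the camera images.
- cradle: plywood bed 300 (x) x 190 (y) x 14 mm, fixed, origin at the centre of its underside; the jaw closes towards its +x. Near its -x end the grey wheel housing: two upright cheeks 86 mm long, 8 mm thick, 28 mm apart, tops 78 mm above the bench, the thumbwheel between them. At the +x end a fixed stop, 60 mm high. An aluminium rail, 16 mm wide, runs along the -y edge.
- wheel: knurled steel thumbwheel, 64 mm diameter over its 32 ridges, 24 mm wide. Origin at its centre, at cradle (-105, 0, 62) mm; its y axis is the axle, parallel to the cradle's y (x and z turn with it). Rolling its top towards cradle +x moves the jaw +x, 8 mm per radian (1 mm for 4 mm of rim); rolling back opens it. It needs about 1.5 N at the rim and stays where it is left.
- wheel_top (a point): top of the thumbwheel, straight above the axle, 94 mm above the bench and 16 mm above the cheeks when not pressed; does not turn. The unit of wheel, guide rods and jaw is sprung: under a finger it gives straight down by up to 8 mm, starting at about 4 N and adding 1.2 N per mm, then is solid; released, it rises again.
- jaw: aluminium sliding jaw, 110 mm wide across the cradle, its top 55 mm above the bench, cork-faced towards +x, the face 10 mm ahead of its pointer line. Origin on the bed's surface, 14 mm above the bench, below the pointer line in x, on the cradle's centre line; same axes as the cradle. It slides 40 mm along cradle x, from x = -45 mm to -5 mm. Driven by the thumbwheel along two guide rods.
- jaw_line (a point): the white line, 3 mm wide, along the middle of the top of the jaw's dark steel pointer (a 10 mm wide finger), at its outer (-y) end, 42 mm above the bench. The line runs along cradle y.
- gauge: dark steel gauge clip, 22 mm long, clamped on the rail at the -y edge of the cradle, fixed. Same axes as the cradle; its origin (x) lies at its line, at the height of the bed's surface (14 mm above the bench).
- gauge_line (a point): the white line, 3 mm wide, across the middle of the top of the gauge clip, 42 mm above the bench: the gauge mark. It runs along cradle y. The jaw line starts 9 mm or more on its -x side and is to be brought level with it in cradle x (the two points stay about 2 mm apart in y).
- timber: dark timber piece 90 x 50 x 40 mm, loose on the cradle's bed between jaw and end stop, origin at the centre of its underside. Its near end lies about 12 mm beyond where the jaw's cork face should come to stand.
- spatula: flat steel spatula with a wooden handle, 200 mm, loose on the bench beside the cradle; bystander
- pick: steel dental pick, 145 mm, loose on the bench beyond the cradle; bystander
- packing: light wood packing block 50 x 24 x 16 mm, loose on the cradle's bed beside the wheel housing; bystander
- weight: small brass weight with a knob, 36 mm diameter, 42 mm high, loose on the cradle's bed beside the timber; bystander
- cup: white ceramic cup, 64 mm across, 70 mm high, on the bench past the cradle's +x end; bystander
- jar: amber glass jar with black cap, 52 mm across, 75 mm high, on the bench past the cradle's +x end; bystander
- brush: flat brush with a wooden handle, 170 mm, loose on the bench before the cradle's -x end; bystander

How it is judged:
By the outcome, as a careful person would: the job done as asked, in the order asked, and still so for the second after the job is handed in, with the robot touching nothing.
It also fails if it takes over 48 s, if anything falls off the work surface, if the arm or the gripper's body presses on something with over 40 N, if the wrist force passes 120 N, or if a joint passes its speed limit or range.

## Working session

There is one attempt and no reset: what is moved stays moved. The work goes in short steps, Python scripts to look and compute and a tool call to move; the robot and the scene stay as the last step left them, time stands still between calls to the robot, and variables do not carry over. Pictures are saved under pics/ and viewed, at most 10 in all, crops included, and the job is handed in when it is done.

Besides the shell and the picture viewer there is one more tool, called after ">>>" as name([rows], argument=value, ...), one row to a line, values as JSON. play_rows: Moves the arm, as the interface text tells. Its arguments: {"type":"object","properties":{"deltas":{"type":"array","items":{"type":"array","items":{"type":"number","minimum":-1,"maximum":1}}},"gripper":{"type":"number"}},"required":["deltas"]}

```bash
mkdir -p pics
cat > h.py <<'E'
from plant import *
import numpy as np, cv2
def world(name,u,v,d):
    m=camera_model(name);T=np.linalg.inv(m["world_to_cam"])
    return (T@np.array([(u-m["cx"])/m["fx"]*d,(v-m["cy"])/m["fy"]*d,d,1]))[:3]
def pix2plane(name,u,v,z):
    a=world(name,u,v,.2);b=world(name,u,v,1.);return a+(b-a)*(z-a[2])/(b[2]-a[2])
def proj(name,p):
    m=camera_model(name);c=m["world_to_cam"]@np.append(p,1);return m["fx"]*c[0]/c[2]+m["cx"],m["fy"]*c[1]/c[2]+m["cy"]
E
python3 - <<'E'
from h import *
o=get_obs();print(o)
for n in("top","scene"):
    p,d=snapshot(n);cv2.imwrite(f"pics/{n}0.png",p);np.save(f"{n}0.npy",d)
    print(camera_model(n)["fx"],np.linalg.inv(camera_model(n)["world_to_cam"]).round(3).tolist())
E
```

```text
{'clock': 0.0, 'joint_pos': array([ 9.36837122e+01,  2.05927891e+01,  6.32691135e-01, -2.04955743e-02,
       -7.01353243e+01, -1.65057600e+01]), 'qvel': array([-0.01140821,  0.04646821,  0.00214532, -0.07027184,  0.00197076,
       -0.05366013]), 'tau': array([-2.75808407e-04, -5.82708907e+01,  2.93055117e+01,  6.99730933e+00,
        6.87092674e-03, -1.55447933e-04]), 'tool_pos': array([0.14972391, 0.65764819, 0.20999802]), 'orientation': array([ 1.79903036e+02, -8.64036652e-03, -1.28290210e+01]), 'force': array([ 1.11113672,  0.54760613, -0.22605976]), 'moment': array([-0.02835088, -0.00349825,  0.02220762]), 'gripper_force': 0.0, 'opening': 0.08771373955309658}
426.8864246207088 [[-0.01, -0.988, 0.155, 0.364], [-1.0, 0.01, 0.004, 0.056], [-0.005, -0.155, -0.988, 1.043], [0.0, 0.0, 0.0, 1.0]]
362.6351146250072 [[0.63, 0.627, -0.458, 0.851], [0.776, -0.522, 0.354, -0.165], [-0.017, -0.579, -0.815, 0.618], [0.0, 0.0, 0.0, 1.0]]
```

View pics/top0.png

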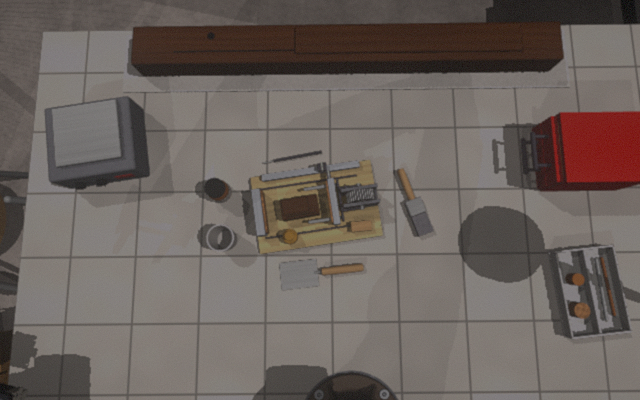

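View pics/scene0.png

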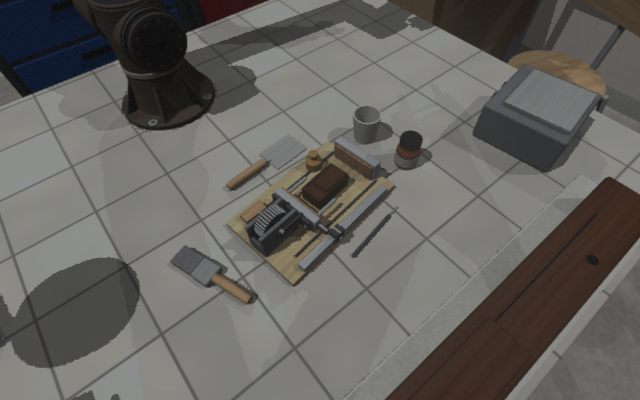

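The top view shows the cradle around (315,205) px: +x end to the left (world +y), wheel near (360,195), rail on the far side, and jaw at about (333,195). The pointer and gauge are near (320,172). I'll crop both views and fit the cradle.

Run:
```python
from h import *
a=cv2.imread("pics/top0.png")[145:260,240:395];b=cv2.imread("pics/scene0.png")[130:290,220:400]
a=cv2.resize(a,None,fx=5,fy=5,interpolation=cv2.INTER_CUBIC);b=cv2.resize(b,None,fx=4.4,fy=4.4,interpolation=cv2.INTER_CUBIC)
cv2.imwrite("pics/ta.png",cv2.convertScaleAbs(a[:600,:800],alpha=1.5));cv2.imwrite("pics/sb.png",cv2.convertScaleAbs(b[:600,:800],alpha=1.5))
for z,(u,v) in [(0.094,(360,195)),(.042,(320,172)),(0.014,(248,177)),(.014,(373,160)),(.014,(383,238)),(.014,(258,253))]: print(pix2plane("top",u,v,z).round(4))
d=np.load("top0.npy");print(d[195,360],d[205,300],world("top",360,195,d[195,360]))
```

```text
[ 0.5195 -0.0251  0.094 ]
[0.5849 0.065  0.042 ]
[0.5804 0.2427 0.014 ]
[ 0.6201 -0.0661  0.014 ]
[ 0.4274 -0.0847  0.014 ]
[0.3945 0.2155 0.014 ]
0.96219313 1.0006062 [ 0.51963647 -0.02512355  0.09328536]
```

View pics/ta.png

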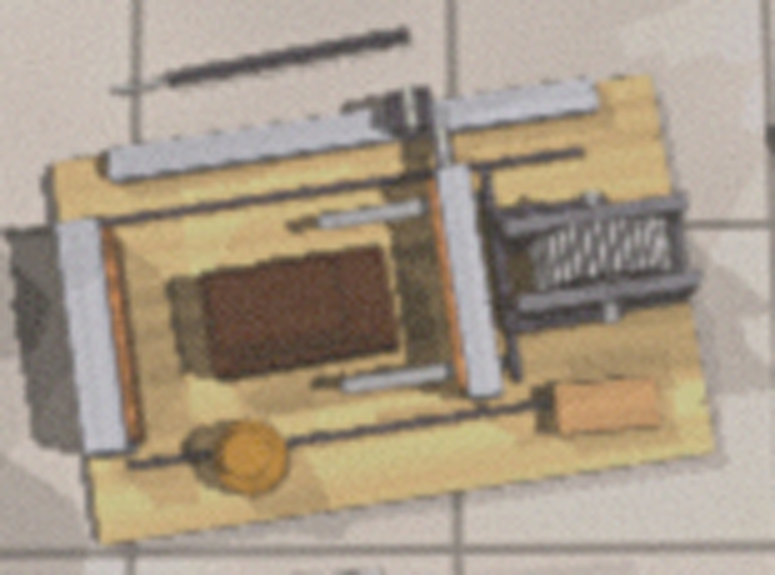

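View pics/sb.png

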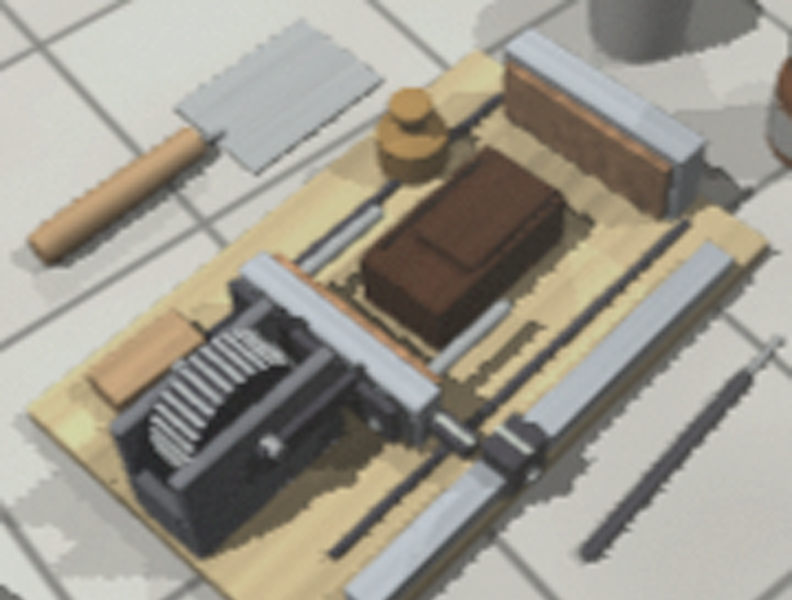

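```bash
cat >> h.py <<'E'
def top(u,v,z): return pix2plane("top",240+(u+.5)/5-.5,145+(v+.5)/5-.5,z)
def sc(u,v,z): return pix2plane("scene",220+(u+.5)/4.4-.5,130+(v+.5)/4.4-.5,z)
E
python3 - <<'E'
from h import *
P=np.array([top(50,165,.014),top(652,75,.014),top(717,450,.014),top(100,543,.014)])[:,:2]
L=np.array([[.15,-.095],[-.15,-.095],[-.15,.095],[.15,.095]])
c=P.mean(0);H=L.T@(P-c);U,S,Vt=np.linalg.svd(H);R=Vt.T@U.T
print(c,np.degrees(np.arctan2(R[1,0],R[0,0])),np.linalg.norm((L@R.T+c-P),axis=1))
wt=R@[-.105,0]+c;print("wheel",wt)
f=lambda p:((p[:2]-c)@R*1000).round(1)
print("jaw",f(top(440,110,.042)),f(top(447,160,.042)),f(sc(455,435,.042)))
print("gauge",f(top(409,105,.042)),f(sc(517,438,.042)))
print("wheelmid",f(top(605,252,.09)),"jawtop",f(top(453,170,.055)),f(top(485,395,.055)),'timber near',f(top(383,250,.054)),f(top(397,350,.054)))
d=np.load("top0.npy");
pts=np.array([world("top",u,v,d[v,u]) for u in range(330,385) for v in range(175,220)])
k=(pts[:,2]>.083)&(pts[:,2]<.1);print("hi",k.sum(),pts[k].mean(0),[f(x) for x in (pts[k].min(0),pts[k].max(0))],f(pts[k].mean(0)))
np.savez("cr.npz",c=c,R=R)
E
```

```text
[0.50738816 0.0766702 ] 98.0794589242095 [0.0014823  0.00138272 0.00113612 0.00174365]
wheel [ 0.52214552 -0.02728758]
jaw [-42.4 -85.5] [-42.  -60.8] [-42.  -69.8]
gauge [-28.1 -90.2] [-25.7 -89.9]
wheelmid [-104.2    1.9] jawtop [-43.5 -52.9] [-42.   54.6] timber near [ -5.2 -20.2] [-4.7 27.5]
hi 224 [ 0.52184425 -0.02677961  0.08983094] [array([-127.6,   24.9]), array([-81.1, -18.8])] [-104.5    0.2]
```

Cradle centre is (0.507, 0.077) with yaw 98.1°, and corner residuals are under 2 mm. The wheel top is at (0.522, -0.027), and the depth data agrees. The jaw line is at about -42 mm and the gauge line at about -27 mm, so the jaw must travel roughly 15 mm, or about 60 mm of rim. That fits with the timber end at -5 mm. I'll move above the wheel with the gripper shut.

>>> play_rows([
  [0.0233,-0.0428,0,0,0,0.0116],
  [0.0233,-0.0428,0,0,0,0.0116],
  [0.0233,-0.0428,0,0,0,0.0116],
  [0.0233,-0.0428,0,0,0,0.0116],
  [0.0233,-0.0428,0,0,0,0.0116],
  [0.0233,-0.0428,0,0,0,0.0116],
  [0.0233,-0.0428,0,0,0,0.0116],
  [0.0233,-0.0428,0,0,0,0.0116],
  [0.0233,-0.0428,0,0,0,0.0116],
  [0.0233,-0.0428,0,0,0,0.0116],
], gripper=-1)

```text
clock: 1.1
tool_pos: [0.3365, 0.3141, 0.2108]
orientation: [180.0, 0.0, 8.2]
force: [0.8, -0.4, 0.6]
opening: 0.0132
gripper_force: 0.0
```

>>> play_rows([
  [0.0233,-0.0428,0,0,0,0],
  [0.0233,-0.0428,0,0,0,0],
  [0.0233,-0.0428,0,0,0,0],
  [0.0233,-0.0428,0,0,0,0],
  [0.0233,-0.0428,0,0,0,0],
  [0.0233,-0.0428,0,0,0,0],
  [0.0233,-0.0428,0,0,0,0],
  [0.0233,-0.0428,0,0,0,0],
  [0.0233,-0.0428,0,0,0,0],
  [0.0233,-0.0428,0,0,0,0],
])

```text
clock: 2.1
tool_pos: [0.523, -0.0283, 0.2108]
orientation: [-180.0, 0.0, 8.1]
force: [0.3, 1.5, 0.3]
opening: 0.0002
gripper_force: 0.0
```

>>> play_rows([
  [0,0,0,0,0,0],
  [0,0,0,0,0,0],
  [0,0,0,0,0,0],
])

```text
clock: 2.4
tool_pos: [0.5222, -0.0263, 0.2107]
orientation: [-180.0, 0.0, 8.1]
force: [0.3, 0.6, 0.2]
opening: 0.0006
gripper_force: 0.0
```

>>> play_rows([
  [0.0003,-0.0025,-0.0232,0,0,0],
  [0.0003,-0.0025,-0.0232,0,0,0],
  [0.0003,-0.0025,-0.0232,0,0,0],
  [0.0003,-0.0025,-0.0232,0,0,0],
  [0.0003,-0.0025,-0.0232,0,0,0],
  [0,0,0,0,0,0],
  [0,0,0,0,0,0],
])

```text
clock: 3.1
tool_pos: [0.5238, -0.0358, 0.1187]
orientation: [180.0, 0.0, 8.2]
force: [0.4, -0.3, 0.6]
opening: 0.0002
gripper_force: 0.0
```

Run:
```python
from h import *
p,d=snapshot("scene")
b=cv2.resize(p[110:290,220:400],None,fx=3.3,fy=3.3,interpolation=cv2.INTER_CUBIC)
t,_=snapshot("top");t=cv2.resize(t[145:260,240:395],None,fx=2,fy=2)
cv2.imwrite("pics/s1.png",cv2.convertScaleAbs(b,alpha=1.5));cv2.imwrite("pics/t1.png",t)
```

```text
(no output)
```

View pics/s1.png

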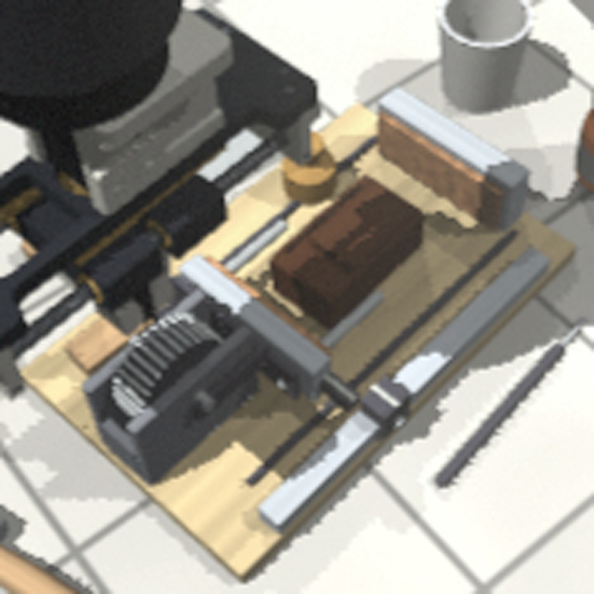

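Run:
```python
from h import *
c=np.load("cr.npz")
f=lambda p:tuple(((np.array(proj("scene",p))-[220,110]+.5)*3.3-.5).round())
for n,p in dict(tip=[.5238,-.0358,.0997],tcp=[.5238,-.0358,.1187],tcp2=[.5238,-.0358,.166],wheeltop=[.522,-.0273,.094]).items(): print(n,f(p))
p,d=snapshot("scene"); 
for (u,v) in [(150,310),(140,300),(120,270),(165,340),(190,200),(150,100)]:
    U=int(220+u/3.3);V=int(110+v/3.3);print((u,v),world("scene",U,V,d[V,U]).round(4))
p=p[140:230,225:315];cv2.imwrite("pics/s2.png",cv2.convertScaleAbs(cv2.resize(p,None,fx=6.5,fy=6.5,interpolation=cv2.INTER_CUBIC),alpha=2.2))
```

```text
tip (np.float64(147.0), np.float64(346.0))
tcp (np.float64(141.0), np.float64(325.0))
tcp2 (np.float64(126.0), np.float64(269.0))
wheeltop (np.float64(160.0), np.float64(341.0))
(150, 310) [ 0.5335 -0.0333  0.1424]
(140, 300) [ 0.5334 -0.0369  0.1539]
(120, 270) [ 0.5635 -0.0541  0.2238]
(165, 340) [ 0.5239 -0.0248  0.0934]
(190, 200) [ 0.5517 -0.0111  0.2241]
(150, 100) [ 0.56   -0.0242  0.299 ]
```

View pics/s2.png

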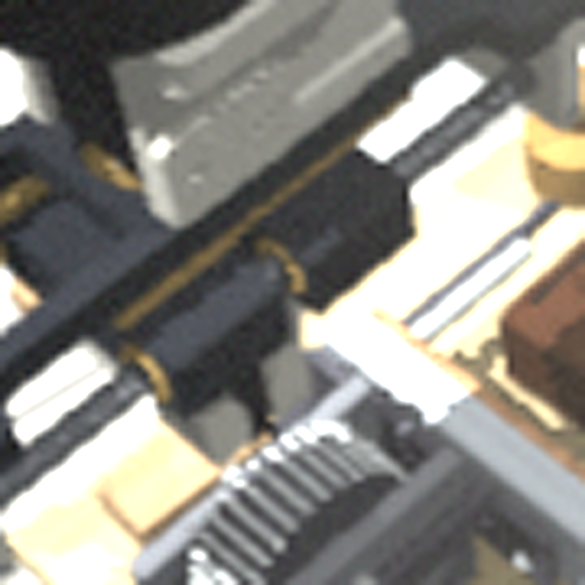

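Run:
```python
from h import *
p,d=snapshot("scene")
for v in range(196,216,2):
    print(v,[(u,*(world("scene",u,v,d[v,u])*1000).round().astype(int).tolist(),int(p[v,u].mean())) for u in range(254,274,3)])
```

```text
196 [(254, 566, -60, 220, 24), (257, 566, -56, 216, 21), (260, 565, -51, 211, 20), (263, 564, -46, 206, 21), (266, 532, -28, 155, 55), (269, 533, -23, 152, 63), (272, 471, 10, 56, 53)]
198 [(254, 566, -61, 216, 21), (257, 566, -56, 212, 21), (260, 565, -52, 207, 23), (263, 533, -34, 156, 22), (266, 533, -29, 152, 49), (269, 534, -25, 148, 62), (272, 468, 11, 46, 57)]
200 [(254, 567, -62, 214, 23), (257, 567, -57, 209, 21), (260, 531, -39, 153, 32), (263, 534, -35, 153, 20), (266, 535, -31, 150, 49), (269, 535, -26, 146, 63), (272, 466, 11, 36, 58)]
202 [(254, 567, -62, 209, 23), (257, 536, -47, 161, 42), (260, 536, -42, 156, 62), (263, 534, -36, 148, 24), (266, 533, -31, 142, 42), (269, 534, -26, 139, 61), (272, 458, 14, 18, 55)]
204 [(254, 536, -52, 161, 41), (257, 536, -48, 156, 63), (260, 536, -43, 152, 63), (263, 534, -37, 144, 35), (266, 533, -32, 137, 36), (269, 458, 6, 18, 60), (272, 500, -7, 77, 96)]
206 [(254, 533, -52, 151, 48), (257, 538, -49, 153, 61), (260, 537, -44, 148, 62), (263, 533, -38, 138, 50), (266, 459, -2, 19, 40), (269, 500, -13, 77, 99), (272, 508, -11, 84, 121)]
208 [(254, 531, -52, 143, 82), (257, 537, -50, 147, 56), (260, 537, -45, 143, 63), (263, 534, -39, 135, 75), (266, 500, -20, 76, 86), (269, 513, -20, 92, 125), (272, 515, -15, 89, 79)]
210 [(254, 459, -28, 30, 133), (257, 537, -51, 143, 60), (260, 466, -19, 29, 79), (263, 467, -13, 26, 79), (266, 513, -26, 91, 103), (269, 516, -22, 91, 63), (272, 520, -18, 92, 74)]
212 [(254, 461, -30, 28, 126), (257, 466, -26, 29, 112), (260, 493, -30, 65, 127), (263, 514, -33, 92, 88), (266, 515, -28, 89, 61), (269, 521, -25, 93, 56), (272, 522, -20, 90, 47)]
214 [(254, 466, -33, 29, 127), (257, 468, -28, 26, 67), (260, 513, -39, 91, 92), (263, 515, -34, 89, 64), (266, 521, -31, 93, 55), (269, 523, -27, 91, 47), (272, 528, -23, 94, 70)]
```

The tips are drawn ending near z≈0.135, higher than the nominal 0.100. I'll go down in small steps and rely on the force reading.

>>> play_rows([
  [0,0,-0.0025,0,0,0],
  [0,0,-0.0025,0,0,0],
  [0,0,-0.0025,0,0,0],
  [0,0,0,0,0,0],
])

```text
clock: 3.7
tool_pos: [0.5236, -0.0368, 0.1118]
orientation: [180.0, 0.0, 8.0]
force: [-0.6, -0.4, -0.8]
opening: 0.0
gripper_force: 0.0
```

>>> play_rows([
  [0,0,-0.0025,0,0,0],
  [0,0,-0.0025,0,0,0],
  [0,0,0,0,0,0],
])

```text
clock: 4.0
tool_pos: [0.5236, -0.0367, 0.1078]
orientation: [180.0, 0.0, 8.1]
force: [0.2, -0.4, -0.4]
opening: 0.0007
gripper_force: 0.0
```

Run:
```python
from h import *
p,d=snapshot("scene")
V,U=np.mgrid[185:225,245:290]
W=np.array([world("scene",u,v,d[v,u]) for u,v in zip(U.ravel(),V.ravel())])
k=(W[:,2]>.098)&(W[:,2]<.16)&(W[:,0]>.5)&(W[:,0]<.545)
W=W[k]*1000;print(k.sum(),W.min(0),W.max(0))
for y in range(-60,-15,4):
    s=W[(W[:,1]>=y)&(W[:,1]<y+4)]
    if len(s):print(y,s[:,2].min().round(1),s[s[:,2].argmin()].round())
p=p[150:220,235:315];cv2.imwrite("pics/s3.png",cv2.convertScaleAbs(cv2.resize(p,None,fx=8,fy=8,interpolation=cv2.INTER_CUBIC),alpha=3))
```

```text
184 [515.35517266 -54.95860587 123.14727877] [537.17283387 -17.96974298 158.49303172]
-56 126.7 [526. -53. 127.]
-52 128.4 [537. -51. 128.]
-48 125.9 [535. -47. 126.]
-44 126.7 [534. -40. 127.]
-40 123.4 [533. -38. 123.]
-36 123.1 [532. -36. 123.]
-32 127.1 [533. -30. 127.]
-28 127.7 [533. -27. 128.]
-24 124.2 [531. -23. 124.]
-20 147.8 [532. -20. 148.]
```

View pics/s3.png

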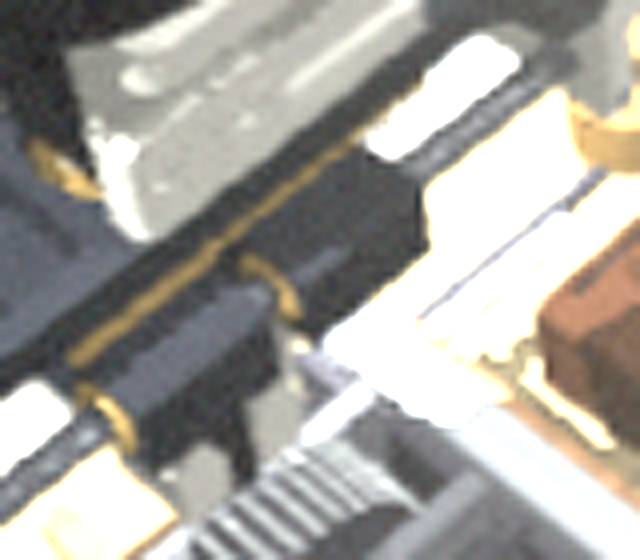

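The force reads zero and the picture shows the tips about 30 mm above the wheel, so I'll keep going down in careful steps.

>>> play_rows([
  [0,0,-0.0025,0,0,0],
  [0,0,-0.0025,0,0,0],
  [0,0,-0.0025,0,0,0],
  [0,0,0,0,0,0],
])

```text
clock: 4.45
tool_pos: [0.5236, -0.0367, 0.1018]
orientation: [180.0, 0.0, 8.1]
force: [-0.9, 0.0, 0.1]
opening: 0.0003
gripper_force: 0.0
```

```bash
cat > tip.py <<'E'
from h import *
p,d=snapshot("scene");o=get_obs();print(o["tool_pos"],o["force"])
V,U=np.mgrid[185:225,245:290]
W=np.array([world("scene",u,v,d[v,u]) for u,v in zip(U.ravel(),V.ravel())])
k=(W[:,2]>.098)&(W[:,2]<.16)&(W[:,0]>.5)&(W[:,0]<.545)
W=W[k]*1000
for y in range(-60,-15,4):
    s=W[(W[:,1]>=y)&(W[:,1]<y+4)]
    if len(s):print(y,s[s[:,2].argmin()].round())
E
python3 tip.py
```

```text
[ 0.52367013 -0.03671726  0.10196036] [0.04325242 0.05060063 0.47295834]
-56 [518. -54. 121.]
-52 [536. -50. 121.]
-48 [536. -46. 122.]
-44 [535. -42. 121.]
-40 [532. -37. 118.]
-36 [533. -35. 117.]
-32 [532. -28. 119.]
-28 [534. -27. 123.]
-24 [533. -22. 122.]
-20 [532. -20. 148.]
```

>>> play_rows([
  [0,0,-0.0025,0,0,0],
  [0,0,-0.0025,0,0,0],
  [0,0,-0.0025,0,0,0],
  [0,0,-0.0025,0,0,0],
  [0,0,-0.0025,0,0,0],
  [0,0,-0.0025,0,0,0],
  [0,0,0,0,0,0],
])

```text
clock: 5.2
tool_pos: [0.5236, -0.0367, 0.0898]
orientation: [180.0, 0.0, 8.1]
force: [0.4, -0.2, -0.6]
opening: 0.0004
gripper_force: 0.0
```

>>> play_rows([
  [0,0,-0.0025,0,0,0],
  [0,0,-0.0025,0,0,0],
  [0,0,-0.0025,0,0,0],
  [0,0,0,0,0,0],
])

```text
clock: 5.6
tool_pos: [0.5236, -0.0367, 0.0838]
orientation: [180.0, 0.0, 8.1]
force: [-1.2, -0.1, 0.1]
opening: 0.0004
gripper_force: 0.0
```

>>> play_rows([
  [0,0,-0.0025,0,0,0],
  [0,0,-0.0013,0,0,0],
  [0,0,0,0,0,0],
])

```text
clock: 5.9
tool_pos: [0.5237, -0.0367, 0.0809]
orientation: [180.0, 0.0, 8.1]
force: [-0.7, -0.5, 0.0]
opening: 0.0005
gripper_force: 0.0
```

```bash
python3 tip.py
```

```text
[ 0.5237852  -0.03668536  0.08106658] [-0.00571895 -0.94436529  0.23908793]
-56 [515. -55. 101.]
-52 [537. -51. 101.]
-48 [535. -46. 100.]
-44 [535. -44. 101.]
-40 [533. -38.  98.]
-36 [532. -36.  99.]
-32 [534. -30. 102.]
-28 [533. -28. 101.]
-24 [533. -21. 101.]
-20 [532. -20. 122.]
```

>>> play_rows([
  [0,0,-0.0013,0,0,0],
  [0,0,-0.0013,0,0,0],
  [0,0,0,0,0,0],
])

```text
clock: 6.25
tool_pos: [0.5237, -0.0367, 0.0789]
orientation: [180.0, 0.0, 8.1]
force: [0.1, 0.1, 0.5]
opening: 0.0004
gripper_force: 0.0
```

>>> play_rows([
  [0,0,-0.0013,0,0,0],
  [0,0,-0.0013,0,0,0],
  [0,0,0,0,0,0],
])

```text
clock: 6.55
tool_pos: [0.524, -0.0367, 0.0772]
orientation: [180.0, -0.0, 8.1]
force: [-0.4, -0.5, 4.4]
opening: 0.0005
gripper_force: 2.3
```

>>> play_rows([
  [0,0,-0.0013,0,0,0],
  [0,0,-0.0013,0,0,0],
  [-0.0005,0.0037,0,0,0,0],
  [-0.0005,0.0037,0,0,0,0],
  [-0.0005,0.0037,0,0,0,0],
])

```text
clock: 7.05
tool_pos: [0.5229, -0.0282, 0.0756]
orientation: [180.0, -0.0, 8.1]
force: [-1.5, -1.9, 7.3]
opening: 0.0003
gripper_force: 3.7
```

>>> play_rows([
  [-0.0005,0.0037,0,0,0,0],
  [-0.0005,0.0037,0,0,0,0],
  [-0.0005,0.0037,0,0,0,0],
  [0,0,0,0,0,0],
])

```text
clock: 7.45
tool_pos: [0.5217, -0.0189, 0.0755]
orientation: [180.0, -0.0, 8.1]
force: [-0.8, -0.7, 6.9]
opening: 0.0005
gripper_force: 3.4
```

Run:
```python
from h import *
o=get_obs();print(o["tool_pos"],o["force"])
t,_=snapshot("top");s,_=snapshot("scene")
a=cv2.resize(t[155:205,300:360],None,fx=8,fy=8,interpolation=cv2.INTER_CUBIC);b=cv2.resize(s[195:245,280:330],None,fx=8,fy=8,interpolation=cv2.INTER_CUBIC)
cv2.imwrite("pics/c4.png",cv2.convertScaleAbs(cv2.resize(np.hstack([a[:400],b[:400,:320]]),None,fx=1,fy=1),alpha=2))
```

```text
[ 0.52167595 -0.01888088  0.07553369] [-0.77943718 -0.6797459   6.86783763]
```

View pics/c4.png

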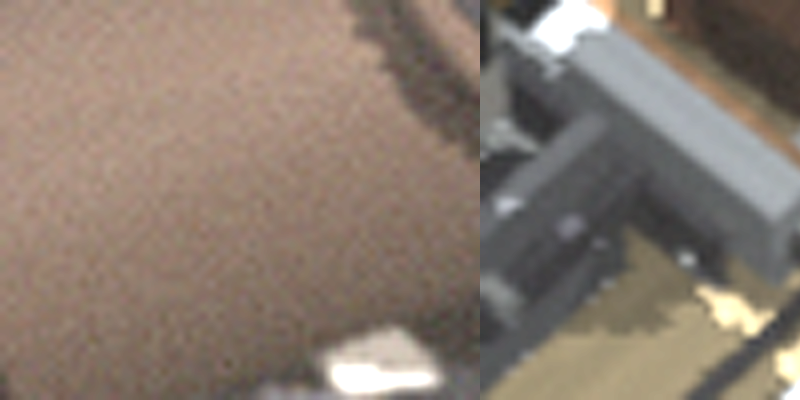

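>>> play_rows([
  [0,0,0.0063,0,0,0],
  [0.0009,-0.0056,0.002,0,0,0],
  [0.0011,-0.0083,0,0,0,0],
  [0.001,-0.0083,0,0,0,0],
  [0,0,0,0,0,0],
])

```text
clock: 8.05
tool_pos: [0.5236, -0.0376, 0.0812]
orientation: [180.0, 0.0, 8.0]
force: [0.5, 0.2, -1.1]
opening: 0.0005
gripper_force: 0.0
```

```bash
cat > meas.py <<'E'
from h import *
import sys
cr=np.load("cr.npz");c,R=cr["c"],cr["R"]
def patch(im,xs,ys,z=.042):
    X,Y=np.meshgrid(xs,ys);uv=np.array([proj("scene",[*(R@[x,y]+c),z]) for x,y in zip(X.ravel()/1e3,Y.ravel()/1e3)],np.float32)
    return cv2.remap(im,uv[:,0].reshape(X.shape),uv[:,1].reshape(X.shape),cv2.INTER_CUBIC)
xs=np.arange(-55,-10,.5);ys=np.arange(-102,-55,1.)
def avg(n=4):
    o=get_obs();print(o["clock"],o["tool_pos"].round(4),o["force"].round(1))
    return np.mean([cv2.cvtColor(snapshot("scene")[0],cv2.COLOR_BGR2GRAY).astype(np.float32) for _ in range(n)],0).astype(np.float32)
if __name__=="__main__":
    p0=patch(cv2.imread("pics/scene0.png",0).astype(np.float32),xs,ys);p1=patch(avg(3),xs,ys);np.save("pm.npy",p1)
    v=np.vstack([p0,np.zeros((3,len(xs))),p1]);cv2.imwrite("pics/"+sys.argv[1],cv2.resize(np.clip(v*1.5,0,255).astype(np.uint8),None,fx=6,fy=6,interpolation=cv2.INTER_NEAREST)[:600])
E
python3 meas.py m5.png
```

```text
Traceback (most recent call last):
  File "meas.py", line 12, in <module>
    p0=patch(cv2.imread("pics/scene0.png",0).astype(np.float32),xs,ys);p1=patch(avg(3),xs,ys);np.save("pm.npy",p1)
  File "meas.py", line 5, in patch
    X,Y=np.meshgrid(xs,ys);uv=np.array([proj("scene",[*(R@[x,y]+c),z]) for x,y in zip(X.ravel()/1e3,Y.ravel()/1e3)],np.float32)
                                        ~~~~^^^^^^^^^^^^^^^^^^^^^^^^^^
  File "h.py", line 9, in proj
    m=camera_model(name);c=m["world_to_cam"]@np.append(p,1);return m["fx"]*c[0]/c[2]+m["cx"],m["fy"]*c[1]/c[2]+m["cy"]
ValueError: time passes only in moves, steps and waits
```

```bash
sed -i 's/^def world/from functools import lru_cache\ncamera_model=lru_cache(camera_model)\ndef world/' h.py; python3 meas.py m5.png
```

```text
8.05 [ 0.5236 -0.0376  0.0812] [ 0.5  0.2 -1.1]
```

View pics/m5.png

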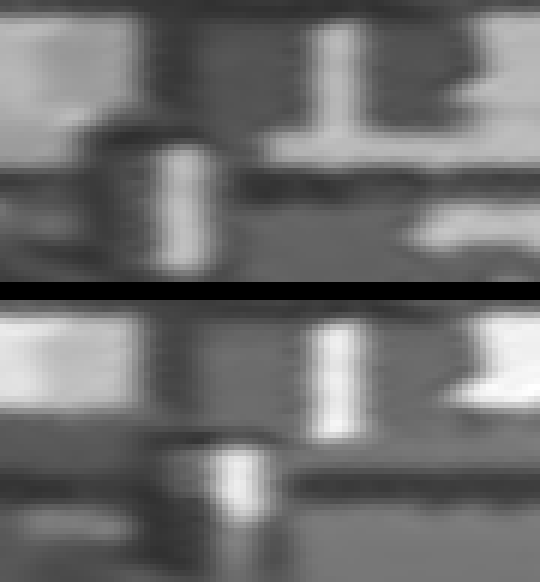

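The rectified patch shows the gauge line at -26.9 mm. The jaw line went from -39.9 to -35.2 mm, so one 18 mm stroke gives about 4.6 mm. Next is the second stroke.

>>> play_rows([
  [0,0,-0.004,0,0,0],
  [0,0,-0.0017,0,0,0],
  [0,0,-0.0014,0,0,0],
  [-0.0005,0.0037,0,0,0,0],
  [-0.0005,0.0037,0,0,0,0],
  [-0.0005,0.0037,0,0,0,0],
  [-0.0005,0.0037,0,0,0,0],
  [-0.0005,0.0037,0,0,0,0],
  [-0.0005,0.0037,0,0,0,0],
  [0,0,0,0,0,0],
])

```text
clock: 9.2
tool_pos: [0.5216, -0.0186, 0.0763]
orientation: [180.0, -0.0, 8.1]
force: [-2.7, 0.1, 5.2]
opening: 0.0005
gripper_force: 2.9
```

>>> play_rows([
  [0,0,0.0063,0,0,0],
  [0.0009,-0.0056,0.002,0,0,0],
  [0.0011,-0.0083,0,0,0,0],
  [0.001,-0.0083,0,0,0,0],
  [0,0,0,0,0,0],
])

```text
clock: 9.7
tool_pos: [0.5236, -0.0376, 0.0822]
orientation: [180.0, 0.0, 8.0]
force: [0.1, -0.4, 0.2]
opening: 0.0005
gripper_force: 0.0
```

```bash
cat > m2.py <<'E'
from meas import *
def lines(p):
    out=[]
    for r,(lo,hi) in ((slice(5,18),(-32,-22)),(slice(26,34),(-45,-18))):
        s=p[r].mean(0).copy();s[(xs<lo)|(xs>hi)]=0
        k=s.argmax();w=slice(k-6,k+7);q=np.clip(s[w]-(s[k-6]+s[k+6])/2,0,None);out.append((q*xs[w]).sum()/q.sum())
    return np.round(out,2),round(out[1]-out[0],2)
if __name__=="__main__":
    print("prev",lines(np.load("pm.npy")));p=patch(avg(4),xs,ys);np.save("pm.npy",p);print(lines(p))
E
python3 m2.py
```

```text
prev (array([-27.09, -35.31]), np.float64(-8.22))
9.7 [ 0.5236 -0.0376  0.0822] [ 0.1 -0.4  0.2]
(array([-27.09, -31.05]), np.float64(-3.97))
```

>>> play_rows([
  [0,0,-0.005,0,0,0],
  [0,0,-0.0017,0,0,0],
  [0,0,-0.0014,0,0,0],
  [-0.0005,0.0037,0,0,0,0],
  [-0.0005,0.0037,0,0,0,0],
  [-0.0005,0.0037,0,0,0,0],
  [-0.0005,0.0037,0,0,0,0],
  [0,0,0,0,0,0],
])

```text
clock: 10.7
tool_pos: [0.5226, -0.0246, 0.0766]
orientation: [180.0, -0.0, 8.1]
force: [-1.7, 0.2, 5.9]
opening: 0.0007
gripper_force: 3.1
```

>>> play_rows([
  [0,0,0.0065,0,0,0],
  [0.001,-0.0075,0.0015,0,0,0],
  [0.001,-0.0075,0,0,0,0],
  [0,0,0,0,0,0],
])

```text
clock: 11.1
tool_pos: [0.5236, -0.0376, 0.0821]
orientation: [-180.0, 0.0, 8.0]
force: [-0.4, 0.4, 0.1]
opening: 0.0006
gripper_force: 0.0
```

```bash
python3 m2.py
```

```text
prev (array([-27.09, -31.05]), np.float64(-3.97))
11.1 [ 0.5236 -0.0376  0.0821] [-0.4  0.4  0.1]
(array([-27.09, -28.05]), np.float64(-0.96))
```

>>> play_rows([
  [0,0,-0.005,0,0,0],
  [0,0,-0.0017,0,0,0],
  [0,0,-0.0014,0,0,0],
  [-0.0004,0.0025,0,0,0,0],
  [-0.0003,0.0026,0,0,0,0],
  [0,0,0,0,0,0],
  [0,0,0.0065,0,0,0],
  [0,0,0.0065,0,0,0],
  [0,0,0,0,0,0],
])

```text
clock: 12.2
tool_pos: [0.5236, -0.0326, 0.087]
orientation: [-180.0, -0.1, 8.1]
force: [-0.6, 0.3, -0.5]
opening: 0.0001
gripper_force: 0.0
```

```bash
python3 m2.py
```

```text
prev (array([-27.09, -28.05]), np.float64(-0.96))
12.2 [ 0.5236 -0.0326  0.087 ] [-0.6  0.3 -0.5]
(array([-27.09, -26.8 ]), np.float64(0.29))
```

>>> play_rows([
  [0,0,0.03,0,0,0],
  [0,0,0.04,0,0,0],
  [0,0,0.04,0,0,0],
  [0,0,0,0,0,0],
  [0,0,0,0,0,0],
])

```text
clock: 12.9
tool_pos: [0.5234, -0.0326, 0.1747]
orientation: [-180.0, -0.1, 8.1]
force: [-0.9, -0.5, -1.0]
opening: 0.0001
gripper_force: 0.0
```

Run:
```python
from m2 import *
im=avg(8);p=patch(im,xs,ys);print(lines(p))
for i in range(4,36,2):
    s=p[i].copy();s[(xs<-33)|(xs>-20)]=0;k=s.argmax();h=np.arange(k-5,k+6)
    q=np.clip(s[h]-min(s[h[0]],s[h[-1]]),0,None)
    a=np.polyfit(xs[k-2:k+3],s[k-2:k+3],2);print(ys[i],round(s[k]),(-a[1]/2/a[0]).round(2),((q*xs[h]).sum()/q.sum()).round(2))
cv2.imwrite("pics/f.png",cv2.resize(np.clip(p*1.5,0,255).astype(np.uint8),None,fx=8,fy=8,interpolation=cv2.INTER_NEAREST))
```

```text
12.9 [ 0.5234 -0.0326  0.1747] [-0.9 -0.5 -1. ]
(array([-27.08, -26.65]), np.float64(0.43))
-98.0 124 -26.84 -26.8
-96.0 156 -27.15 -27.1
-94.0 155 -27.08 -27.03
-92.0 149 -27.18 -27.15
-90.0 154 -27.25 -27.21
-88.0 155 -27.21 -27.15
-86.0 152 -27.11 -27.06
-84.0 155 -27.13 -27.12
-82.0 162 -27.28 -27.19
-80.0 129 -27.68 -27.55
-78.0 110 -20.61 -21.09
-76.0 91 -20.76 -21.13
-74.0 90 -26.88 -26.9
-72.0 96 -26.63 -26.72
-70.0 133 -26.58 -26.44
-68.0 162 -26.91 -26.76
```

View pics/f.png

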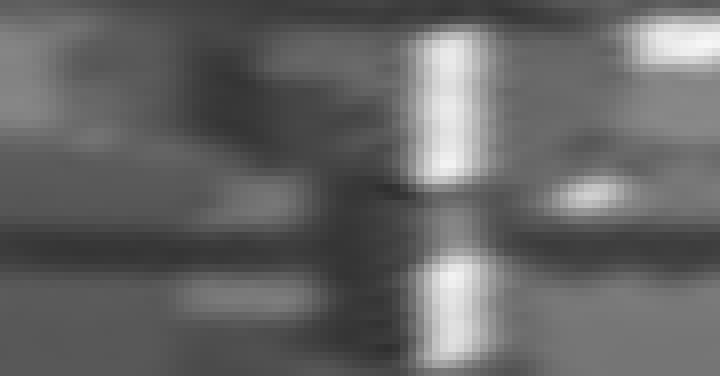

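The lines look almost level, with the jaw line about 0.4–0.5 mm too far ahead. I'll make one tiny back-roll of about 2 mm of rim.

>>> play_rows([
  [0,0,-0.04,0,0,0],
  [0,0,-0.04,0,0,0],
  [0,0,-0.03,0,0,0],
  [0,0,-0.005,0,0,0],
  [0,0,0,0,0,0],
])

```text
clock: 13.8
tool_pos: [0.523, -0.0329, 0.082]
orientation: [180.0, 0.1, 8.1]
force: [-0.1, 0.8, -0.2]
opening: 0.0004
gripper_force: 0.0
```

>>> play_rows([
  [0,0,-0.005,0,0,0],
  [0,0,-0.0016,0,0,0],
  [0,0,-0.0014,0,0,0],
  [0.0002,-0.0012,0,0,0,0],
  [0.0002,-0.0012,0,0,0,0],
  [0,0,0,0,0,0],
])

```text
clock: 14.4
tool_pos: [0.5243, -0.0345, 0.0769]
orientation: [-180.0, -0.1, 8.1]
force: [0.5, 0.7, 4.8]
opening: 0.0005
gripper_force: 2.4
```

>>> play_rows([
  [0,0,0.0065,0,0,0],
  [0,0,0.0165,0,0,0],
  [0,0,0.05,0,0,0],
  [0,0,0.05,0,0,0],
  [0,0,0,0,0,0],
  [0,0,0,0,0,0],
])

```text
clock: 15.0
tool_pos: [0.5239, -0.0345, 0.1756]
orientation: [-180.0, -0.1, 8.0]
force: [0.4, -0.3, -0.9]
opening: 0.0006
gripper_force: 0.0
```

Run:
```python
from m2 import *
p=patch(avg(8),xs,ys);print(lines(p))
for y in range(-72,-64,1):
    s=p[int(y+102)].copy();s[(xs<-33)|(xs>-20)]=0;k=s.argmax();a=np.polyfit(xs[k-2:k+3],s[k-2:k+3],2);print(y,(-a[1]/2/a[0]).round(2))
```

```text
15.0 [ 0.5239 -0.0345  0.1756] [ 0.4 -0.3 -0.9]
(array([-27.09, -27.13]), np.float64(-0.05))
-72 -27.03
-71 -27.03
-70 -27.04
-69 -27.14
-68 -27.33
-67 -27.35
-66 -27.39
-65 -27.27
```

The lines are level to within about 0.1 mm, and the finger is well clear of the wheel. I'm handing the job in.

```bash
python3 -c "
from plant import *
print(close_job())"
```

```text
the job is handed in; nothing more can be done
None
```

The jaw line is level with the gauge line, to within about 0.1 mm as measured in the scene camera; I rolled the wheel forward in four strokes and back a touch, took the finger off and handed the job in at about 15 s, with the result not yet reported.

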